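Count to the third gap and push the dovetail bar home

TASK

Starting at the end of the mahogany stand where the slim brass eyepiece stands, run your closed fingertips lightly along the tops of the dividers, touching the first four in turn so as to count off three gaps (a gap counts whether empty or filled). Then, without picking it up, push the dovetail bar lying in front of the stand lengthwise into that third gap until it is fully home against the block behind. Leave the eyepieces, the finder scope and the bar already stored where they are, and finish with the hand clear.

Things in the scene. Friction and masses are not known exactly. Their poses are not given: they have to be found in the camera images.
- stand: fixed mahogany stand, mm. Origin on the table, mid-row at the divider noses; x runs from the open mouths (robot side) to the block behind, y along the row, z up. Seven dividers at y = 186, 124, 62, 0, -62, -124, -186 span x = 0 to 75. Six gaps 54 wide between them, centres y = 155, 93, 31, -31, -93, -155, floor is the table, open above. Stand is shifted and turned each run
- stop (a point): middle of the foot of the block's front face (stand x = 75, y = 0), the end stop of every gap. The mahogany block runs from here 110 mm back, is 380 wide and 45 high and drilled with two rows of six round holes, 32 wide at stand x = 100 and 51 wide at x = 152, in line with the gaps
- divider0: fixed mahogany divider of the stand, 75 long, 8 thick, 36 high with a half-round top (4 radius) and a round nose; origin on the surface under its nose, axes as the stand's, x along the divider to the drilled block. At stand y = 186
- divider1: fixed mahogany divider of the stand, 75 long, 8 thick, 36 high with a half-round top (4 radius) and a round nose; origin on the surface under its nose, axes as the stand's, x along the divider to the drilled block. At stand y = 124
- divider2: fixed mahogany divider of the stand, 75 long, 8 thick, 36 high with a half-round top (4 radius) and a round nose; origin on the surface under its nose, axes as the stand's, x along the divider to the drilled block. At stand y = 62
- divider3: fixed mahogany divider of the stand, 75 long, 8 thick, 36 high with a half-round top (4 radius) and a round nose; origin on the surface under its nose, axes as the stand's, x along the divider to the drilled block. At stand y = 0
- divider4: fixed mahogany divider of the stand, 75 long, 8 thick, 36 high with a half-round top (4 radius) and a round nose; origin on the surface under its nose, axes as the stand's, x along the divider to the drilled block. At stand y = -62
- divider5: fixed mahogany divider of the stand, 75 long, 8 thick, 36 high with a half-round top (4 radius) and a round nose; origin on the surface under its nose, axes as the stand's, x along the divider to the drilled block. At stand y = -124
- divider6: fixed mahogany divider of the stand, 75 long, 8 thick, 36 high with a half-round top (4 radius) and a round nose; origin on the surface under its nose, axes as the stand's, x along the divider to the drilled block. At stand y = -186
- bar: loose black steel dovetail bar lying flat in front of the stand, turned up to 0.45 rad from the stand's x; 100 long, 44 wide, 15 high mm (lowest 7 full width, above 36 wide), 0.3 to 0.5 kg, slides with plain friction (1 to 6 N). Origin mid underside, x along it, z up; both ends alike. Home, its end meets the block, origin at stand x = 25, and 25 mm stands out in front of the dividers
- stored_bar: an equal loose bar already fully home in the gap at stand y = 93; leave alone; origin at the middle of its underside, x along it
- brass_eyepiece: slim antique brass Huygens eyepiece, loose, standing in a front-row hole at one end of the block (stand y = 155 or -155): the counting starts at this end. Narrow-waisted, 39 across, its top 85 above the table; origin at the centre of its barrel's underside, 19 above the table, z up
- white_eyepiece: stout white plastic wide-field eyepiece with a black rubber cup, loose, in the front-row hole at the other end; 52 across, its top 95 above the table; leave alone; origin at the centre of its barrel's underside, 19 above the table, z up
- finder: blue enamel finder scope in a black bracket, loose, lying on the table beyond the stand's -y end; 190 long, 58 wide over its clamp screws, 58 high; leave alone; origin under the tube on the table, x along the tube to the objective
Not all that is in view belongs to the job. Of the things shaped like the brass_eyepiece, the brass one is meant. What is shaped like the bar but purple is not meant.

How it is judged (in metres and radians):
On the way, in this order (a step that is already met when the one before it is completed fails the run):
1. the fingertips touch the top of the outer divider at the brass eyepiece's end (((y of brass_eyepiece in the frame of stand above 0 m and contact force between the fingers and divider0 above 0.3 N) or (not (y of brass_eyepiece in the frame of stand above 0 m) and contact force between the fingers and divider6 above 0.3 N))), for 0.04 s.
2. the fingertips touch the top of the second divider (((y of brass_eyepiece in the frame of stand above 0 m and contact force between the fingers and divider1 above 0.3 N) or (not (y of brass_eyepiece in the frame of stand above 0 m) and contact force between the fingers and divider5 above 0.3 N))), for 0.04 s.
3. the fingertips touch the top of the third divider (((y of brass_eyepiece in the frame of stand above 0 m and contact force between the fingers and divider2 above 0.3 N) or (not (y of brass_eyepiece in the frame of stand above 0 m) and contact force between the fingers and divider4 above 0.3 N))), for 0.04 s.
4. the fingertips touch the top of the fourth divider (((y of brass_eyepiece in the frame of stand above 0 m and contact force between the fingers and divider3 above 0.3 N) or (not (y of brass_eyepiece in the frame of stand above 0 m) and contact force between the fingers and divider3 above 0.3 N))), for 0.04 s.
5. the bar is pushed fully home in the third gap (((y of brass_eyepiece in the frame of stand above 0 m and y of bar in the frame of stand between 0.023 and 0.039 m) or (not (y of brass_eyepiece in the frame of stand above 0 m) and y of bar in the frame of stand between -0.039 and -0.023 m)) and x of bar in the frame of stand between 0.02 and 0.029 m and angle between the x axis of bar and the x axis of stand, either way round below 0.2 rad and height (world z) of bar below 0.004 m and angle between bar's own z axis and vertical below 0.08 rad), for 0.2 s.
At the end, for the whole second after the job is handed in: The bar lies flat on the table in the third gap from the brass eyepiece's end, its end within 5 mm of the block behind, at rest; both eyepieces, the finder scope and the stored bar are within 12 mm of where they stood (all of step 5 and linear speed of bar below 0.02 m/s and distance of each of brass_eyepiece, white_eyepiece, finder, stored_bar from where it was at the start of the episode below 0.012 m); the robot touches nothing.
It fails at once if the bar is lifted or tipped (height (world z) of bar above 0.008 m or angle between bar's own z axis and vertical above 0.2 rad).
It fails at once if the fingers press hard on the stand (over 30 N) (contact force between the fingers and stand above 30 N).
It fails at once if an eyepiece, the finder scope or the stored bar is disturbed (moved over 12 mm) (distance of any of brass_eyepiece, white_eyepiece, finder, stored_bar from where it was at the start of the episode above 0.012 m).
It also fails if it takes over 67 s, if anything falls off the work surface, if the arm or the gripper's body presses on something with over 40 N, if the wrist force passes 120 N, or if a joint passes its speed limit or range.

ROBOT

A 7-joint arm with a two-finger parallel gripper is mounted at the origin on the work surface. World frame = base frame: x ahead of the robot, y to its left, z up, the work surface at z = 0. Lengths are in mm, angles in rad, forces in N, time in s.
With the tool pointing down it reaches from about 400 to 875 mm from the base axis. Payload 4.4 kg.
Tool frame: the origin (TCP) lies between the finger pads; the fingertips stand ctrl.tip_reach ahead of it and the grasp point (between the pads) lies 8 mm behind it (ctrl.tip_reach is the distance from the TCP to the fingertips, in mm); z points along the fingers, y is the direction in which the jaws open and shut (so a half turn about z gives the same grasp; the last joint's range is limited). The gripper opens to 85 mm and grips with 20 to 120 N. Pads are 22 mm wide; open, the fingers measure 114 mm over their backs; the gripper's body (76 mm by 85 mm) begins 54 mm behind the grasp point. The pads swing forward as they close: fully open they stand 13 mm farther back than shut.
Start: joints at [1.238, 0.628, 0.038, 1.517, -0.027, 0.996, -0.02], TCP at [171.397, -627.009, 242.313] pointing down, gripper open.
Joint ranges: [-3.06, 3.06], [-0.37, 2.12], [-1.25, 1.32], [0.18, 2.47], [-1.1, 4.24], [0.23, 1.98], [-2.94, 2.94]. Speed limits (rad/s): [2.57, 2.57, 3.14, 3.14, 3.14, 3.14, 3.14].

INTERFACE

Orientations are given as [roll, pitch, yaw] about the fixed x, y, z axes, in that order (R = Rz(yaw) Ry(pitch) Rx(roll)).
In Python, from cell import status, viewer, order, ctrl gives the robot as it stands.
- The arm moves only by the tool play_rows, never from a script. Its argument "series" is a list of rows, each a list of 5 numbers: the shift along the tool's x, y, z in cm, then the turn about the tool's z in degrees, then the closure, from 0 (fully open) to 1 (shut). In form: [[x, y, z, yaw, gripper], ...]. A call has 1 to 8 rows; each row is the pose to reach, as a shift and turn from the pose commanded when the call began, along the tool's axes at that moment; what a row does not reach only later rows make up. A row lasts 1/10 s, in which the tool goes at most 50 mm and 8.59 degrees, less where a joint would pass 70% of its speed; a pose out of reach is approached as far as the arm can. A call with a gripper value outside its range is refused whole. The fingers move at their own pace and stop on an object; the grip force is fixed at half the most. Time passes only in rows, so rows that repeat a pose let the fingers close. It gives the time, the measured TCP pose, the force and the opening at its end, in the units of the state.
- status.read_state(): the state, without advancing time (a new reading comes with each control period).
- viewer.get_image(name): name is "scene" or "side" or "wrist"; returns a dict with "img" (400x640x3 uint8, red, green, blue), "vfov" (degrees; the focal length in pixels is half the picture's height over the tangent of half this angle, whatever the lens; pixels are square), "cx", "cy" (the principal point, pixels), "rvec" (rotation vector, rad) and "tvec" (3), from world to camera coordinates, as OpenCV has them; the wrist camera has in their place "tool_from_camera" (4x4, takes a point from camera to tool coordinates, whose origin is the TCP and whose axes are the flange's). Camera axes: x right, y down, z forward; pixel columns grow to the right and rows downward; lengths in mm; the calibration is good to about 2 mm. The wrist camera is an equidistant fisheye: a pixel r from the principal point sees the ray r / f radians off the axis. A picture is of the moment at which its call begins: read the wrist's pose just before it. There is no depth.
- order.finish_job(): hands the job in, once; it reports no verdict.
The state is a dict: "clock": time; "qpos": joint angles; "qd": joint speeds; "tau": joint torques, N m; "eef_pos": TCP position; "tool_rot": TCP orientation; "force": force on the tool from outside, world axes, zero at the start; "torque": the same for the moment, N m; "width": finger opening in mm.
Only numpy, scipy, OpenCV 4.12 (cv2) and the standard library are available. Lean on these libraries where they do the work, as an engineer would, in place of code of your own. Each camera call takes 0.05 s, during which the arm holds its last target. There are 200 camera calls.

## Working session

There is one attempt and no reset: what is moved stays moved. The work goes in short steps, Python scripts to look and compute and a tool call to move; the robot and the scene stay as the last step left them, time stands still between calls to the robot, and variables do not carry over. Pictures are saved under pics/ and viewed, about 8 in all and at most 12, crops included, and the job is handed in when it is done.

Besides the shell and the picture viewer there is one more tool, called after "Call:" in YAML: its name, and indented under it one key for each argument. play_rows: Moves the arm, as the interface text tells. Its arguments: {"type":"object","properties":{"series":{"type":"array","items":{"type":"array","items":{"type":"number"}}}},"required":["series"]}

```bash
mkdir -p pics; ls; python3 - <<'E'
from cell import status, viewer, order, ctrl
import cv2,pickle
s=status.read_state(); print(s, ctrl.tip_reach)
d={}
for n in ("scene","side","wrist"):
    v=viewer.get_image(n); d[n]=v
    cv2.imwrite(f"pics/{n}0.png",v["img"][:,:,::-1]); print(n,{k:v[k] for k in v if k!="img"})
pickle.dump((s,d),open("v0.pkl","wb"))
E
```

```text
pics
{'clock': 0.0, 'qpos': array([ 1.23820325,  0.62936237,  0.03842499,  1.51840471, -0.02702896,
        0.99627163, -0.0200414 ]), 'qd': array([-0.00070337,  0.00088296,  0.00197309, -0.00153287,  0.00020993,
       -0.00130541, -0.00109413]), 'tau': array([ 7.64836932e-04, -5.63386703e+01,  1.22589592e+00, -1.93442667e+01,
        1.07607615e-02,  1.05659687e-02, -2.10756340e-06]), 'eef_pos': array([ 171.24753902, -626.39606934,  241.36647772]), 'tool_rot': array([-3.13966368e+00, -7.20334759e-06,  2.66748801e-01]), 'force': array([-0.47235613,  0.40088296,  0.31330992]), 'torque': array([ 0.02209414, -0.02784509,  0.03845645]), 'width': 85.39948667189884} 11.0
scene {'vfov': 56.5558836127314, 'cx': 321.45573816649517, 'cy': 197.86400653671512, 'rvec': array([ 1.19540202,  2.08951877, -1.15150288]), 'tvec': array([ 342.70289098, -235.5933468 , 1180.54285536])}
side {'vfov': 47.00887016268185, 'cx': 325.526274194494, 'cy': 204.81206515881127, 'rvec': array([ 0.68728565, -2.40488828,  1.38605904]), 'tvec': array([475.31477816, 205.37190645, 742.21884936])}
wrist {'vfov': 65.70646984690485, 'cx': 319.9481415777619, 'cy': 199.86680665810664, 'tool_from_camera': array([[-1.07866811e-03, -9.47028457e-01, -3.21147844e-01,
         8.26794632e+01],
       [ 9.99999418e-01, -1.02405422e-03, -3.38968467e-04,
         1.80777312e-01],
       [-7.86002034e-06, -3.21148022e-01,  9.47029011e-01,
        -1.32033166e+02],
       [ 0.00000000e+00,  0.00000000e+00,  0.00000000e+00,
         1.00000000e+00]])}
```

View pics/scene0.png

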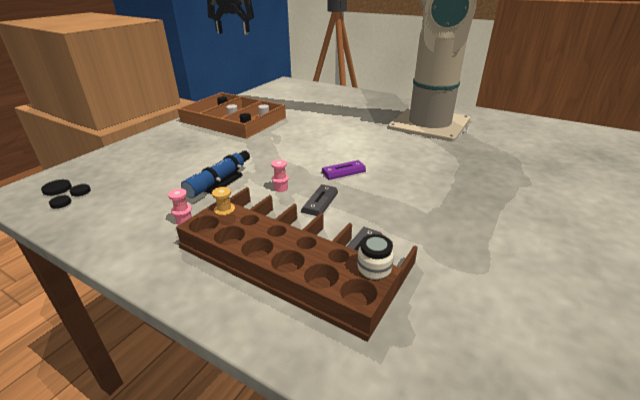

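View pics/side0.png

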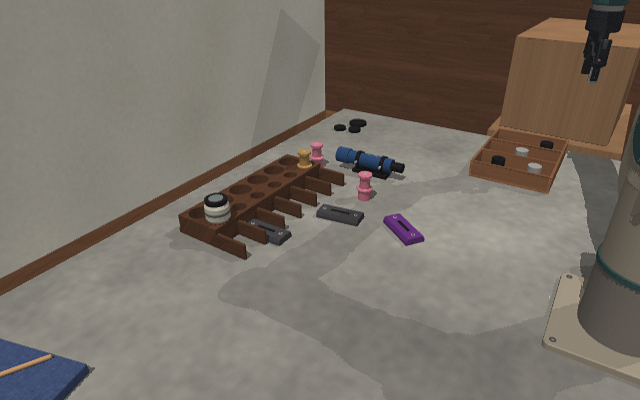

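The brass eyepiece is at scene (222,200), the finder end of the stand, and the white one is at (376,255). The bar is at (320,199), the purple decoy at (344,170), and the stored bar sits beside the white eyepiece. Next I'll enlarge both views to measure.

```bash
python3 - <<'E'
import cv2
a=cv2.imread("pics/scene0.png")[150:345,165:425]; cv2.imwrite("pics/sc1.png",cv2.resize(a,None,fx=3,fy=3,interpolation=cv2.INTER_CUBIC))
a=cv2.imread("pics/side0.png")[140:265,170:430]; cv2.imwrite("pics/si1.png",cv2.resize(a,None,fx=3,fy=3,interpolation=cv2.INTER_CUBIC))
E
cat > h.py <<'E'
import numpy as np,cv2,pickle
def cam(v):
    f=v["img"].shape[0]/2/np.tan(np.radians(v["vfov"])/2)
    K=np.array([[f,0,v["cx"]],[0,f,v["cy"]],[0,0,1]]); R=cv2.Rodrigues(v["rvec"])[0]; return K,R,np.array(v["tvec"])
def cast(v,uv,z):
    K,R,t=cam(v); o=-R.T@t; uv=np.atleast_2d(uv)
    d=(R.T@np.linalg.inv(K)@np.c_[uv,np.ones(len(uv))].T).T
    return o+d*((z-o[2])/d[:,2])[:,None]
def proj(v,P):
    K,R,t=cam(v); return cv2.projectPoints(np.float64(P).reshape(-1,3),v["rvec"],t,K,None)[0][:,0]
E
```

```text
(no output)
```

View pics/sc1.png

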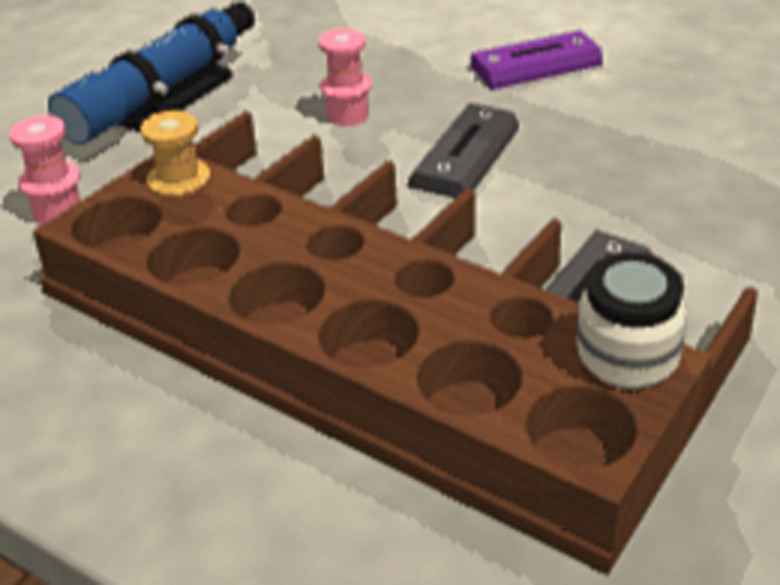

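View pics/si1.png

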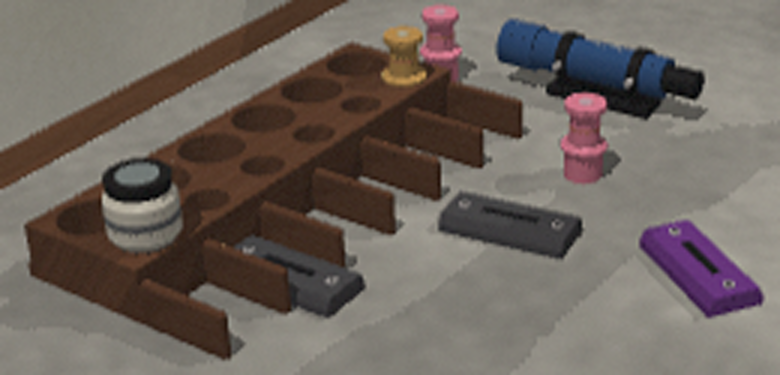

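```bash
cat > m.py <<'E'
from h import *
from scipy.optimize import least_squares
s,d=pickle.load(open("v0.pkl","rb"))
S=lambda p:(np.array(p,float)+.5)/3-.5+np.array([165,150]); T=lambda p:(np.array(p,float)+.5)/3-.5+np.array([170,140])
hy=[-155,-93,-31,31,93,155]
sc=[((185,-190,45),(37,235)),((185,190,45),(617,500))]+[((152,y,45),p) for y,p in zip(hy,[(117,222),(194,255),(277,292),(369,331),(469,376),(581,427)])]+[((100,y,45),p) for y,p in zip(hy[1:5],[(254,210),(335,242),(424,278),(521,317)])]+[((0,y,35),p) for y,p in zip([-186,-124,-62,0,62,186],[(250,113),(319,137),(394,163),(473,190),(560,220),(754,290)])]
si=[((0,y,35),p) for y,p in zip([-186,-124,-62,0,62,124,186],[(521,103),(482,133),(440,167),(395,202),(344,235),(289,275),(229,320)])]
def W(q,P):
    c,n=np.cos(q[2]),np.sin(q[2]); P=np.array(P,float); return np.c_[q[0]+c*P[:,0]-n*P[:,1],q[1]+n*P[:,0]+c*P[:,1],P[:,2]]
def res(q,sel=(1,1)):
    r=[]
    for L,f,n,k in((sc,S,"scene",sel[0]),(si,T,"side",sel[1])):
        if k: r.append((proj(d[n],W(q,[a for a,_ in L]))-f([b for _,b in L])))
    return np.concatenate(r)
if __name__=="__main__":
    for sel in((1,0),(0,1),(1,1)):
        o=least_squares(lambda q:res(q,sel).ravel(),[600,-150,0],loss="soft_l1",x_scale=[100,100,1]); print(sel,o.x.round(3),np.abs(res(o.x,sel)).max(0).round(2),np.sqrt((res(o.x,sel)**2).mean()).round(2))
    q=o.x; pickle.dump(q,open("q.pkl","wb"))
    Ri=np.array([[np.cos(q[2]),np.sin(q[2])],[-np.sin(q[2]),np.cos(q[2])]])
    def st(P): return (Ri@(P[:,:2]-q[:2]).T).T.round(1).tolist()
    for nm,n,f,p,z in(("bar sc","scene",S,[(486,114),(444,168)],15),("bar si","side",T,[(465,204),(558,224)],15),("stored sc","scene",S,[(613,247)],15),("stored si","side",T,[(249,250),(332,281)],15),("brass","scene",S,[(170,122)],85),("brass si","side",T,[(402,35)],85),("pink sc","scene",S,[(342,38),(38,127)],85),("pink base","scene",S,[(348,115)],0),("pink base si","side",T,[(580,175)],0),("finder","scene",S,[(75,125),(240,15)],30)):
        P=cast(d[n],f(p),z); print(nm,P[:,:2].round(1).tolist(),"stand",st(P), "len",np.linalg.norm(P[0]-P[-1]).round(1))
E
python3 m.py
```

```text
(1, 0) [ 6.38076e+02 -1.73320e+01 -2.40000e-02] [1.37 2.23] 0.59
(0, 1) [ 6.35326e+02 -1.57900e+01 -8.00000e-03] [0.26 1.17] 0.43
(1, 1) [ 6.37609e+02 -1.77520e+01 -2.10000e-02] [1.37 1.81] 0.68
bar sc [[525.6, -72.7], [602.2, -61.7]] stand [[-110.8, -57.3], [-34.5, -44.7]] len 77.3
bar si [[604.2, -65.4], [528.9, -76.7]] stand [[-32.4, -48.3], [-107.4, -61.3]] len 76.2
stored sc [[624.5, 75.1]] stand [[-15.0, 92.6]] len 0.0
stored si [[703.2, 73.2], [626.9, 74.3]] stand [[63.6, 92.4], [-12.7, 91.8]] len 76.3
brass [[731.3, -177.5]] stand [[97.0, -157.7]] len 0.0
brass si [[736.7, -176.5]] stand [[102.5, -156.6]] len 0.0
pink sc [[587.5, -152.7], [776.0, -243.4]] stand [[-47.2, -136.0], [143.1, -222.7]] len 209.2
pink base [[558.0, -176.1]] stand [[-76.3, -160.0]] len 0.0
pink base si [[562.6, -176.2]] stand [[-71.6, -160.0]] len 0.0
finder [[704.9, -304.2], [510.6, -319.5]] stand [[73.4, -284.9], [-120.6, -304.3]] len 194.9
```

```bash
cat > g.py <<'E'
from h import *
from scipy.spatial.transform import Rotation as Ro
from cell import status,ctrl
q=pickle.load(open("q.pkl","rb"))
def now():
    s=status.read_state(); c,n=np.cos(q[2]),np.sin(q[2])
    p=s["eef_pos"]; x,y=np.array([[c,n],[-n,c]])@(p[:2]-q[:2])
    print("t",s["clock"],"stand x,y",round(x,1),round(y,1),"tipz",round(p[2]-ctrl.tip_reach,1),"yaw",round(s["tool_rot"][2]-q[2],3),"F",s["force"].round(1),"w",round(s["width"],1),"q7",s["qpos"][6].round(2))
    return s
def to(x,y,tipz,yaw=0):
    "shift in cm / turn in deg to stand x,y, closed tip height, stand-relative yaw"
    s=now(); c,n=np.cos(q[2]),np.sin(q[2])
    g=np.array([q[0]+c*x-n*y,q[1]+n*x+c*y,tipz+ctrl.tip_reach])
    R=Ro.from_euler("xyz",s["tool_rot"]).as_matrix()
    print("->",x,y,tipz,"shift cm",(R.T@(g-s["eef_pos"])/10).round(2),"turn deg",-np.degrees(yaw+q[2]-s["tool_rot"][2]).round(2))
E
python3 -c "
from g import *
to(22,-186,70)"
```

```text
t 0.15 stand x,y -453.4 -618.5 tipz 230.6 yaw 0.288 F [-0.   0.  -0.8] w 85.6 q7 -0.02
-> 22 -186 70 shift cm [ 57.86 -27.95  16.1 ] turn deg 16.49
```

Call:
play_rows:
  series:
    - [57.9,-28,8,16.5,1]
    - [57.9,-28,8,16.5,1]
    - [57.9,-28,8,16.5,1]
    - [57.9,-28,8,16.5,1]
    - [57.9,-28,8,16.5,1]
    - [57.9,-28,8,16.5,1]
    - [57.9,-28,8,16.5,1]
    - [57.9,-28,8,16.5,1]

```text
clock: 0.95
eef_pos: [471.8, -364.5, 192.6]
tool_rot: [-3.141, 0.0, -0.021]
force: [0.2, -1.3, 0.5]
width: 0.0
```

```bash
python3 -c "
from g import *
to(22,-186,60)"
```

```text
t 0.95 stand x,y -158.5 -350.2 tipz 181.6 yaw -0.0 F [ 0.2 -1.3  0.5] w 0.0 q7 -0.89
-> 22 -186 60 shift cm [ 18.05 -16.42  12.16] turn deg -0.01
```

Call:
play_rows:
  series:
    - [17.5,-16,5,0,1]
    - [17.5,-16,9,0,1]
    - [17.5,-16,9,0,1]
    - [17.5,-16,9,0,1]
    - [17.5,-16,9,0,1]
    - [17.5,-16,9,0,1]
    - [17.5,-16,9,0,1]
    - [17.5,-16,9,0,1]

```text
clock: 1.75
eef_pos: [647.9, -211.6, 103.0]
tool_rot: [3.14, 0.001, -0.023]
force: [-0.5, -0.8, 0.0]
width: -0.2
```

```bash
python3 -c "
from g import *
to(22,-186,40)
from cell import viewer
v=viewer.get_image('side');cv2.imwrite('pics/a.png',cv2.resize(v['img'][90:230,240:420,::-1],None,fx=4,fy=4))"
```

```text
t 1.75 stand x,y 14.4 -193.6 tipz 92.0 yaw -0.002 F [-0.5 -0.8  0. ] w -0.2 q7 -1.21
-> 22 -186 40 shift cm [ 0.77 -0.77  5.2 ] turn deg -0.09
```

View pics/a.png

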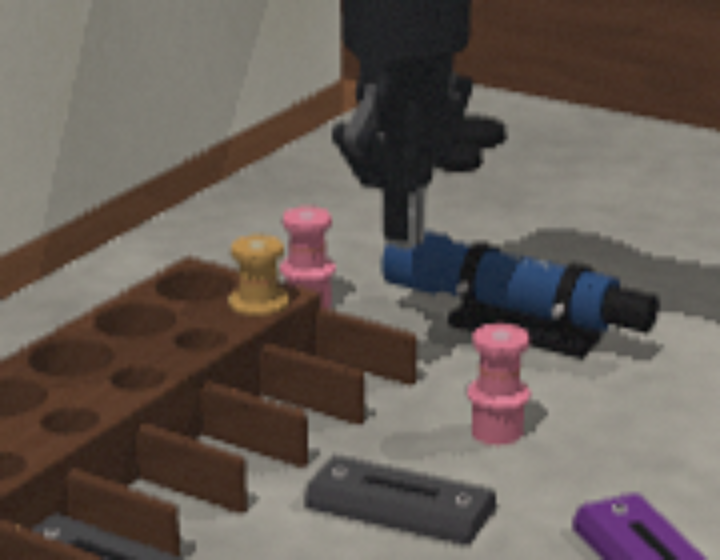

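The closed hand hangs above the outer divider and is clear of the brass eyepiece and the finder.

Call:
play_rows:
  series:
    - [0.8,-0.8,2,0,1]
    - [0.8,-0.8,4,0,1]
    - [0.8,-0.8,5,0,1]
    - [0.8,-0.8,5,0,1]
    - [0.8,-0.8,5,0,1]

```text
clock: 2.3
eef_pos: [656.9, -203.5, 53.8]
tool_rot: [3.141, -0.001, -0.023]
force: [-0.6, -0.2, -0.1]
width: -0.0
```

```bash
python3 -c "
from g import *
to(22,-186,36)"
```

```text
t 2.3 stand x,y 23.2 -185.3 tipz 42.8 yaw -0.002 F [-0.6 -0.2 -0.1] w -0.0 q7 -1.22
-> 22 -186 36 shift cm [-0.12  0.07  0.68] turn deg -0.1
```

Call:
play_rows:
  series:
    - [0,0,0.4,0,1]
    - [0,0,0.5,0,1]
    - [0,0,0.6,0,1]
    - [0,0,0.65,0,1]
    - [0,0,0.65,0,1]

```text
clock: 2.8
eef_pos: [657.3, -202.1, 47.1]
tool_rot: [3.141, -0.001, -0.021]
force: [-0.8, 0.1, 4.3]
width: 0.1
```

Call:
play_rows:
  series:
    - [0,0,0.05,0,1]
    - [0,0,0.05,0,1]
    - [0,0,0.05,0,1]

```text
clock: 3.1
eef_pos: [657.3, -202.2, 47.0]
tool_rot: [3.141, -0.001, -0.021]
force: [-1.8, 0.9, 7.9]
width: -0.0
```

Call:
play_rows:
  series:
    - [0,-0.8,-0.04,0,1]
    - [0,-1.6,-0.04,0,1]
    - [0,-2.4,-0.04,0,1]
    - [0,-3.2,-0.04,0,1]
    - [0,-4.0,-0.04,0,1]
    - [0,-4.8,-0.04,0,1]
    - [0,-5.5,-0.04,0,1]
    - [0,-6.1,-0.04,0,1]

```text
clock: 3.9
eef_pos: [658.8, -142.2, 47.1]
tool_rot: [3.139, -0.002, -0.022]
force: [-0.6, -2.4, 5.1]
width: 0.3
```

Call:
play_rows:
  series:
    - [0,0,0,0,1]
    - [0,0,0,0,1]

```text
clock: 4.1
eef_pos: [659.0, -140.5, 47.0]
tool_rot: [-3.141, -0.001, -0.021]
force: [-1.0, 0.7, 4.9]
width: 0.0
```

Divider 2 is touched at about 5 N. I'll carry on along the row.

Call:
play_rows:
  series:
    - [0,-0.8,0,0,1]
    - [0,-1.6,0,0,1]
    - [0,-2.4,0,0,1]
    - [0,-3.2,0,0,1]
    - [0,-4.0,0,0,1]
    - [0,-4.8,0,0,1]
    - [0,-5.6,0,0,1]
    - [0,-6.2,0,0,1]

```text
clock: 4.9
eef_pos: [660.2, -80.2, 47.0]
tool_rot: [3.14, -0.001, -0.022]
force: [0.4, -2.6, 4.2]
width: 0.3
```

Call:
play_rows:
  series:
    - [0,0,0,0,1]
    - [0,0,0,0,1]

```text
clock: 5.1
eef_pos: [660.4, -78.5, 47.0]
tool_rot: [-3.141, -0.001, -0.021]
force: [-0.9, 0.2, 6.5]
width: -0.1
```

Call:
play_rows:
  series:
    - [0,-0.8,0,0,1]
    - [0,-1.6,0,0,1]
    - [0,-2.4,0,0,1]
    - [0,-3.2,0,0,1]
    - [0,-4.0,0,0,1]
    - [0,-4.8,0,0,1]
    - [0,-5.6,0,0,1]
    - [0,-6.2,0,0,1]

```text
clock: 5.9
eef_pos: [661.6, -18.4, 47.0]
tool_rot: [3.139, -0.002, -0.022]
force: [-0.3, -2.5, 4.3]
width: -0.2
```

Call:
play_rows:
  series:
    - [0,0,0,0,1]
    - [0,0,0,0,1]

```text
clock: 6.1
eef_pos: [661.7, -16.6, 47.0]
tool_rot: [-3.141, -0.001, -0.021]
force: [0.0, 0.3, 5.4]
width: 0.0
```

```bash
python3 -c "
from g import *
to(22,0,36)"
```

```text
t 6.1 stand x,y 24.1 1.7 tipz 36.0 yaw 0.0 F [0.  0.3 5.4] w 0.0 q7 -1.45
-> 22 0 36 shift cm [-0.21  0.17  0.  ] turn deg 0.01
```

All four dividers have been touched in turn. Next I'll lift and go beside the bar, with the jaws set along the bar's target direction.

Call:
play_rows:
  series:
    - [0,0,-5,0,1]
    - [0,0,-9,0,0.5]
    - [-4,4,-9,-8,0.5]
    - [-8,8,-9,-16,0.5]
    - [-9.5,10,-9,-24,0.5]
    - [-9.5,10,-9,-32,0.5]
    - [-9.5,10,-9,-40,0.5]
    - [-9.5,10,-9,-48,0.5]

```text
clock: 6.9
eef_pos: [563.4, -114.7, 136.2]
tool_rot: [-3.14, -0.0, 0.822]
force: [0.3, 1.3, 0.9]
width: 42.6
```

Call:
play_rows:
  series:
    - [0,0,0,-8,0.5]
    - [0,0,0,-16,0.5]
    - [0,0,0,-24,0.5]
    - [0,0,0,-32,0.5]
    - [0,0,0,-40,0.5]
    - [0,0,0,-42,0.5]
    - [0,0,0,-42,0.5]

```text
clock: 7.6
eef_pos: [563.6, -114.8, 136.1]
tool_rot: [-3.141, -0.001, 1.548]
force: [0.6, 0.7, -0.1]
width: 42.5
```

```bash
python3 -c "
from g import *
to(-72,-100,4,np.pi/2)
from cell import viewer
v=viewer.get_image('wrist');cv2.imwrite('pics/w.png',v['img'][:,:,::-1])"
```

```text
t 7.6 stand x,y -71.9 -98.5 tipz 125.1 yaw 1.569 F [ 0.6  0.7 -0.1] w 42.5 q7 -0.14
-> -72 -100 4 shift cm [-0.16 -0.   12.11] turn deg -0.12
```

View pics/w.png

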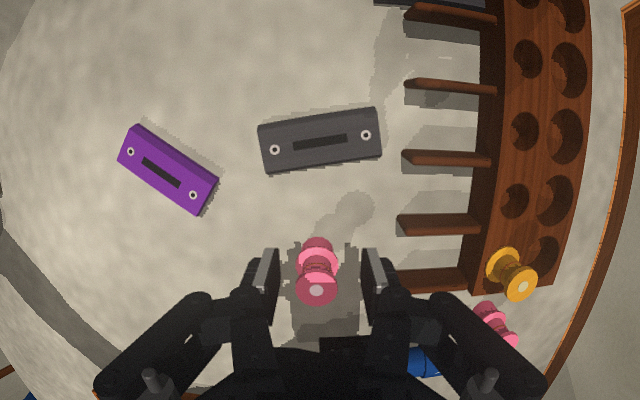

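```bash
cat >> g.py <<'E'
def wcast(v,s,uv,z):
    f=200/np.tan(np.radians(v["vfov"])/2); uv=np.atleast_2d(np.array(uv,float))-[v["cx"],v["cy"]]
    r=np.linalg.norm(uv,axis=1); th=r/f
    d=np.c_[uv/r[:,None]*np.sin(th)[:,None],np.cos(th)]
    M=np.array(v["tool_from_camera"]); R=Ro.from_euler("xyz",s["tool_rot"]).as_matrix()
    d=d@(R@M[:3,:3]).T; o=R@M[:3,3]+s["eef_pos"]
    P=o+d*((z-o[2])/d[:,2])[:,None]
    c,n=np.cos(q[2]),np.sin(q[2]); return (P[:,:2]-q[:2])@np.array([[c,-n],[n,c]])
E
python3 -c "
from g import *
from cell import viewer
s=now();v=viewer.get_image('wrist')
print(wcast(v,s,[(275,149),(366,135)],15).round(1).tolist())
print(wcast(v,s,[(398,225),(403,158),(405,87)],35).round(1).tolist())
print(wcast(v,s,[(316,243)],5).round(1).tolist(),wcast(v,s,[(317,290)],66).round(1).tolist(),wcast(v,s,[(505,256)],85).round(1).tolist())
"
```

```text
t 7.65 stand x,y -71.8 -98.6 tipz 125.1 yaw 1.568 F [-0.8 -0.2  0.3] w 42.7 q7 -0.14
[[-109.1, -57.1], [-33.9, -45.6]]
[[-6.7, -117.5], [-6.8, -60.7], [-7.4, -5.4]]
[[-75.9, -148.4]] [[-74.4, -159.7]] [[71.4, -124.6]]
```

Call:
play_rows:
  series:
    - [0.1,0,4,0,0.5]
    - [0.1,0,8,0,0.5]
    - [0.1,0,11,0,0.5]
    - [0.1,0,12.2,0,0.5]
    - [0.1,0,12.2,0,0.5]
    - [0.1,0,12.2,0,0.5]

```text
clock: 8.3
eef_pos: [564.8, -113.9, 15.3]
tool_rot: [3.14, 0.0, 1.549]
force: [0.3, 0.0, 0.5]
width: 43.0
```

Call:
play_rows:
  series:
    - [0,0,0.1,0,0.5]
    - [0,0,0.2,0,0.5]
    - [0,0,0.2,0,0.5]

```text
clock: 8.6
eef_pos: [564.5, -114.2, 13.2]
tool_rot: [3.14, 0.0, 1.549]
force: [-0.1, 0.6, 0.4]
width: 42.5
```

Call:
play_rows:
  series:
    - [0,0,0.1,0,0.5]
    - [0,0,0.2,0,0.5]
    - [0,0,0.2,0,0.5]

```text
clock: 8.9
eef_pos: [563.8, -114.0, 10.3]
tool_rot: [-3.141, -0.0, 1.549]
force: [-0.0, -0.0, 0.0]
width: 42.8
```

Call:
play_rows:
  series:
    - [0,0,0.1,0,0.5]
    - [0,0,0.2,0,0.5]
    - [0,0,0.2,0,0.5]

```text
clock: 9.2
eef_pos: [564.0, -114.0, 9.2]
tool_rot: [3.141, 0.0, 1.55]
force: [-1.7, 1.0, 8.2]
width: 42.4
```

Call:
play_rows:
  series:
    - [0,0,0.1,0,0.5]
    - [0,0,0.1,0,0.5]
    - [0,0,0.1,0,0.5]

```text
clock: 9.5
eef_pos: [564.0, -114.0, 9.2]
tool_rot: [3.141, 0.001, 1.55]
force: [-4.1, 1.2, 17.6]
width: 42.6
```

Call:
play_rows:
  series:
    - [0,0,-0.25,0,0.5]
    - [0,0,-0.45,0,0.5]
    - [0.3,0,-0.45,0,0.5]
    - [0.6,0,-0.45,0,0.5]
    - [0.9,0,-0.45,0,0.5]
    - [1.2,0,-0.45,0,0.5]
    - [1.5,0,-0.45,0,0.5]
    - [1.8,0,-0.45,0,0.5]

```text
clock: 10.3
eef_pos: [563.7, -96.3, 11.6]
tool_rot: [-3.14, 0.001, 1.549]
force: [-1.2, -1.5, -0.9]
width: 42.6
```

Call:
play_rows:
  series:
    - [0.25,0,0,0,0.5]
    - [0.5,0,0,0,0.5]
    - [0.75,0,0,0,0.5]
    - [1.0,0,0,0,0.5]
    - [1.2,0,0,0,0.5]
    - [1.3,0,0,0,0.5]
    - [1.3,0,0,0,0.5]

```text
clock: 11.0
eef_pos: [564.8, -82.6, 11.9]
tool_rot: [3.141, -0.0, 1.55]
force: [-0.2, -1.8, -0.5]
width: 42.9
```

```bash
python3 -c "
from g import *
from cell import viewer
to(-72,-64,2,np.pi/2)
s=status.read_state();v=viewer.get_image('wrist');pickle.dump((s,v),open('v1.pkl','wb'))
cv2.imwrite('pics/w2.png',v['img'][:,:,::-1])"
```

```text
t 11.0 stand x,y -71.4 -66.4 tipz 0.9 yaw 1.571 F [-0.2 -1.8 -0.5] w 42.9 q7 -0.25
-> -72 -64 2 shift cm [ 0.24 -0.06 -0.11] turn deg 0.01
```

View pics/w2.png

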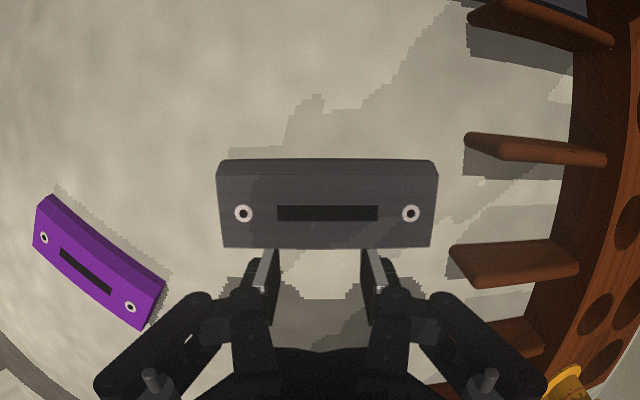

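The bar now lies flush against both fingers, with its screws at (243,214) and (411,213). The nose tops of dividers 3 and 4 are near (466,139) and (452,250).

```bash
python3 -c "
from g import *
s,v=pickle.load(open('v1.pkl','rb'))
print(wcast(v,s,[(243,214),(411,213)],15).round(1).tolist())
# centreline along the top ridge of dividers, near / far
print('d3',wcast(v,s,[(466,135),(605,161)],35.5).round(1).tolist(),'d4',wcast(v,s,[(452,248),(577,248)],35.5).round(1).tolist())
a=cv2.resize(v['img'][60:340,200:640,::-1],None,fx=1.8,fy=1.8,interpolation=cv2.INTER_CUBIC);cv2.imwrite('pics/w3.png',a)"
```

```text
[[-106.5, -34.5], [-29.5, -34.1]]
d3 [[-16.2, 5.0], [71.7, -0.3]] d4 [[-15.7, -42.2], [64.9, -47.8]]
```

View pics/w3.png

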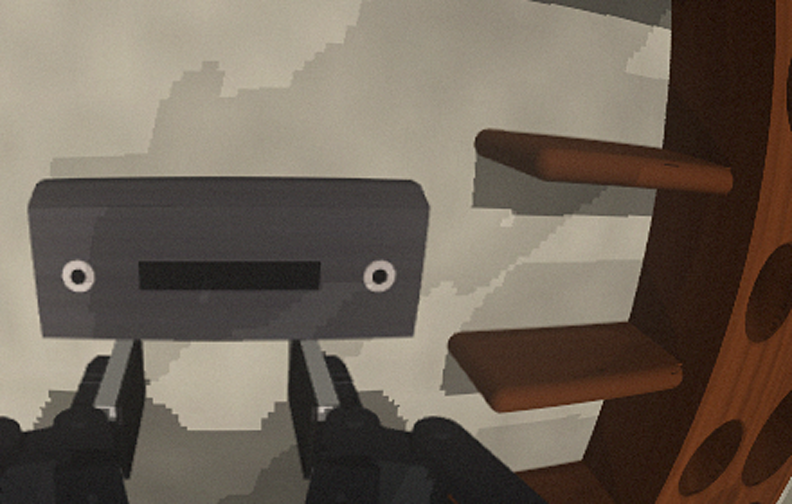

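```bash
python3 -c "
from g import *
s,v=pickle.load(open('v1.pkl','rb'))
f=lambda p:np.array(p)/1.8+[200,60]
print('d3 top',wcast(v,s,f([(547,171),(728,180)]),35).round(1).tolist(),'d4 top',wcast(v,s,f([(498,402),(678,372)]),35).round(1).tolist())
print('foot noses',wcast(v,s,f([(478,138),(453,345)]),0).round(1).tolist())
print('bar foot side',wcast(v,s,f([(79,276),(379,276)]),15).round(1).tolist())"
```

```text
d3 top [[2.8, -1.9], [71.7, 0.1]] d4 top [[1.7, -62.0], [71.0, -60.1]]
foot noses [[1.6, 0.6], [2.7, -63.5]]
bar foot side [[-106.0, -34.1], [-29.7, -34.2]]
```

Call:
play_rows:
  series:
    - [0.1,0,0,0,0.5]
    - [0.2,0,0,0,0.5]
    - [0.28,0,0,0,0.5]
    - [0.28,0,0,0,0.5]
    - [-0.5,0,0,0,0.5]
    - [-1.2,0,-0.5,0,0.5]
    - [-1.5,0,-4,0,0.5]
    - [-1.5,0,-9,0,0.5]

```text
clock: 11.85
eef_pos: [562.1, -98.9, 100.8]
tool_rot: [-3.136, -0.001, 1.549]
force: [0.5, -0.5, 0.9]
width: 42.7
```

```bash
python3 -c "
from g import *
s,v=pickle.load(open('v1.pkl','rb'))
print('purple',wcast(v,s,[(40,197),(165,285),(142,330),(33,240)],10).round(1).tolist())
to(-142,-31,80,0)"
```

```text
purple [[-250.3, -27.3], [-160.3, -80.9], [-190.4, -121.1], [-274.3, -59.2]]
t 11.85 stand x,y -73.8 -82.7 tipz 89.8 yaw 1.57 F [ 0.5 -0.5  0.9] w 42.7 q7 -0.18
-> -142 -31 80 shift cm [ 5.16 -6.82  1.03] turn deg 89.94
```

Call:
play_rows:
  series:
    - [2,-3,0,8,0.7]
    - [4,-6,0,16,0.7]
    - [5.2,-6.8,0,24,0.7]
    - [5.2,-6.8,0,32,0.7]
    - [5.2,-6.8,0,40,0.7]
    - [5.2,-6.8,0,48,0.7]
    - [5.2,-6.8,0,56,0.7]
    - [5.2,-6.8,0,64,0.7]

```text
clock: 12.65
eef_pos: [497.5, -44.6, 102.2]
tool_rot: [-3.141, -0.001, 0.427]
force: [-1.4, -0.1, -0.8]
width: 25.8
```

Call:
play_rows:
  series:
    - [0,0,0,8,0.7]
    - [0,0,0,16,0.7]
    - [0,0,0,24,0.7]
    - [0,0,0,26,0.7]
    - [0,0,0,26,0.7]
    - [0,0,0,26,0.7]

```text
clock: 13.25
eef_pos: [497.4, -44.6, 102.0]
tool_rot: [-3.141, -0.0, -0.019]
force: [-0.0, -0.2, 0.1]
width: 25.5
```

```bash
python3 -c "
from g import *
from cell import viewer
to(-142,-31,2,0)
s=status.read_state();v=viewer.get_image('wrist');pickle.dump((s,v),open('v2.pkl','wb'))
cv2.imwrite('pics/w4.png',v['img'][:,:,::-1])"
```

```text
t 13.25 stand x,y -139.6 -29.8 tipz 91.0 yaw 0.002 F [-0.  -0.2  0.1] w 25.5 q7 -1.32
-> -142 -31 2 shift cm [-0.24  0.12  8.9 ] turn deg 0.12
```

View pics/w4.png

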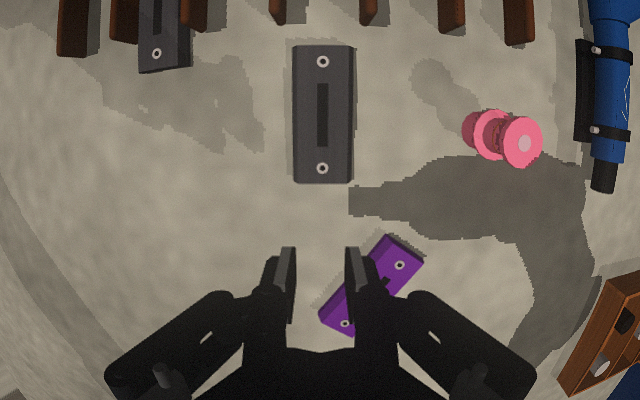

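```bash
python3 -c "
from g import *
s,v=pickle.load(open('v2.pkl','rb'))
print('bar',wcast(v,s,[(322.5,61.5),(322,168)],15).round(1).tolist())
print('purple',wcast(v,s,[(389,234),(424,262),(318,315),(350,338)],10).round(1).tolist())
print('noses d2 d3 d4 d5',wcast(v,s,[(190,30),(277,23),(368,24),(452,32)],35).round(1).tolist())"
```

```text
bar [[-30.5, -31.5], [-106.8, -31.3]]
purple [[-162.0, -85.8], [-189.6, -120.1], [-245.0, -28.2], [-275.9, -59.5]]
noses d2 d3 d4 d5 [[-5.3, 56.6], [-6.6, -2.6], [-7.0, -60.1], [-6.4, -117.5]]
```

Call:
play_rows:
  series:
    - [0,0.12,4,0,0.7]
    - [0,0.12,7,0,0.7]
    - [0,0.12,8.9,0,0.7]
    - [0,0.12,8.95,0,0.7]
    - [0,0.12,8.95,0,0.7]
    - [0.3,0.12,8.95,0,0.7]
    - [0.6,0.12,8.95,0,0.7]
    - [0.8,0.12,8.95,0,0.7]

```text
clock: 14.1
eef_pos: [506.1, -46.0, 12.6]
tool_rot: [3.142, -0.001, -0.021]
force: [0.7, -0.0, 0.2]
width: 25.8
```

Call:
play_rows:
  series:
    - [0.2,0,0,0,0.7]
    - [0.4,0,0,0,0.7]
    - [0.7,0,0,0,0.7]
    - [1.1,0,0,0,0.7]
    - [1.5,0,0,0,0.7]
    - [1.9,0,0,0,0.7]
    - [2.3,0,0,0,0.7]
    - [2.7,0,0,0,0.7]

```text
clock: 14.9
eef_pos: [533.0, -46.5, 12.2]
tool_rot: [3.142, -0.001, -0.021]
force: [-1.9, 1.1, -1.8]
width: 25.5
```

```bash
python3 -c "
from g import *
to(-36,-31,1,0)"
```

```text
t 14.9 stand x,y -104.0 -31.0 tipz 1.2 yaw 0.0 F [-1.9  1.1 -1.8] w 25.5 q7 -1.29
-> -36 -31 1 shift cm [6.8  0.01 0.02] turn deg 0.0
```

Call:
play_rows:
  series:
    - [0.4,0,0,0,0.7]
    - [0.8,0,0,0,0.7]
    - [1.2,0,0,0,0.7]
    - [1.6,0,0,0,0.7]
    - [2.0,0,0,0,0.7]
    - [2.4,0,0,0,0.7]
    - [2.8,0,0,0,0.7]
    - [3.1,0,0,0,0.7]

```text
clock: 15.7
eef_pos: [563.8, -47.2, 12.4]
tool_rot: [3.142, -0.0, -0.021]
force: [-1.8, -0.6, -1.1]
width: 25.6
```

Call:
play_rows:
  series:
    - [0.4,0,0,0,0.7]
    - [0.8,0,0,0,0.7]
    - [1.2,0,0,0,0.7]
    - [1.6,0,0,0,0.7]
    - [2.0,0,0,0,0.7]
    - [2.3,0,0,0,0.7]
    - [2.6,0,0,0,0.7]
    - [2.8,0,0,0,0.7]

```text
clock: 16.5
eef_pos: [591.5, -47.8, 12.4]
tool_rot: [3.142, -0.0, -0.021]
force: [-2.6, -0.5, 1.2]
width: 25.6
```

```bash
python3 -c "
from g import *
to(-36,-31,1,0)"
```

```text
t 16.5 stand x,y -45.4 -31.0 tipz 1.4 yaw -0.0 F [-2.6 -0.5  1.2] w 25.6 q7 -1.31
-> -36 -31 1 shift cm [ 0.94 -0.    0.04] turn deg -0.01
```

Still about 2 N of plain sliding friction. I'll take the last centimetre gently until the force rises.

Call:
play_rows:
  series:
    - [0.2,0,0,0,0.7]
    - [0.4,0,0,0,0.7]
    - [0.6,0,0,0,0.7]
    - [0.75,0,0,0,0.7]
    - [0.85,0,0,0,0.7]
    - [0.85,0,0,0,0.7]

```text
clock: 17.1
eef_pos: [600.1, -48.0, 12.3]
tool_rot: [3.142, -0.0, -0.021]
force: [-2.8, 0.1, 0.5]
width: 26.0
```

Call:
play_rows:
  series:
    - [0.1,0,0,0,0.7]
    - [0.2,0,0,0,0.7]
    - [0.2,0,0,0,0.7]

```text
clock: 17.4
eef_pos: [601.1, -48.0, 12.3]
tool_rot: [-3.141, 0.002, -0.021]
force: [-4.8, -0.3, 2.4]
width: 25.6
```

Call:
play_rows:
  series:
    - [0.1,0,0,0,0.7]
    - [0.1,0,0,0,0.7]
    - [0.1,0,0,0,0.7]

```text
clock: 17.7
eef_pos: [601.1, -48.0, 12.3]
tool_rot: [-3.141, 0.003, -0.021]
force: [-6.6, -0.1, 4.6]
width: 25.5
```

Call:
play_rows:
  series:
    - [0.1,0,0,0,0.7]
    - [0.1,0,0,0,0.7]
    - [0.1,0,0,0,0.7]

```text
clock: 18.0
eef_pos: [601.1, -48.0, 12.3]
tool_rot: [-3.141, 0.005, -0.021]
force: [-9.1, 0.4, 5.8]
width: 25.7
```

The tool has stopped at stand x ≈ -36, as predicted for home, and the force is rising against it. I'll back off and check.

Call:
play_rows:
  series:
    - [-0.5,0,0,0,0.7]
    - [-1.5,0,0,0,0.7]
    - [-3,0,0,0,0.7]
    - [-5,0,-3,0,0.7]
    - [-8,0,-7,0,0.7]
    - [-10,0,-10,0,0.7]
    - [-10,0,-10,0,0.7]
    - [-10,0,-10,0,0.7]

```text
clock: 18.8
eef_pos: [505.2, -45.9, 113.2]
tool_rot: [3.142, -0.004, -0.021]
force: [-0.3, 0.2, -0.0]
width: 25.8
```

```bash
python3 -c "
from g import *
from cell import viewer
s=now();v=viewer.get_image('wrist');pickle.dump((s,v),open('v3.pkl','wb'))
w=viewer.get_image('side');cv2.imwrite('pics/f.png',np.vstack([v['img'][:200,:,::-1],w['img'][120:320,:,::-1]]))"
```

```text
t 18.8 stand x,y -131.8 -30.9 tipz 102.2 yaw 0.0 F [-0.3  0.2 -0. ] w 25.8 q7 -1.32
```

View pics/f.png

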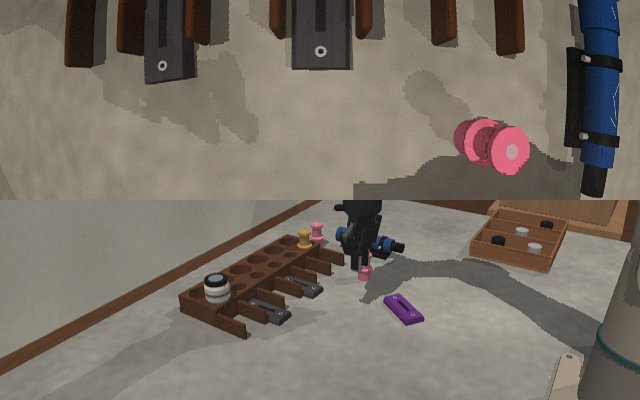

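```bash
python3 -c "
from g import *
s,v=pickle.load(open('v3.pkl','rb'))
print('bar, stored screws',wcast(v,s,[(320.5,51),(162,65.5)],15).round(1).tolist())
from cell import order; print(order.finish_job())"
```

```text
bar, stored screws [[-12.9, -31.5], [-14.4, 94.0]]
the job is handed in; nothing more can be done
None
```

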